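# Hold the magnifier over the slide

## Robot

A 7-joint arm with a two-finger parallel gripper is mounted at the origin on the work surface. World frame = base frame: x ahead of the robot, y to its left, z up, the work surface at z = 0. Lengths are in m, angles in rad, forces in N, time in s.
With the tool pointing down it reaches from about 0.425 to 0.925 m from the base axis. Payload 6.8 kg.
Tool frame: the origin (TCP) lies at the very end of the fingers, on their centre line; the grasp point (between the pads) lies 19 mm behind it; z points along the fingers, y is the line along which they close (so a half turn about z gives the same grasp; the last joint's range is limited). The gripper opens to 85 mm and grips with 20 to 120 N. Pads are 22 mm wide; open, the fingers measure 114 mm over their backs; the gripper's body (76 mm by 85 mm) begins 54 mm behind the grasp point. The pads swing forward as they close: fully open they stand 13 mm farther back than shut.
Start: joints at [1.19, 0.477, 0.022, 1.555, -0.011, 1.109, -0.083], TCP at [0.182, -0.65, 0.231] pointing down, gripper open.
Joint ranges: [-2.96, 2.96], [-0.34, 2.1], [-1.41, 1.46], [0.24, 2.44], [-1.37, 4.51], [0.17, 1.92], [-2.96, 2.96]. Speed limits (rad/s): [2.39, 2.39, 3.14, 3.14, 3.14, 3.14, 3.14].

## Interface

Orientations are given as a unit quaternion [w, x, y, z].
In Python, from station import bot gives the robot as it stands. The module is installed in compiled form; this text tells all that it offers.
- The arm moves only by the shell command python3 -m jog 'ROWS' [OPENING] [FORCE]. ROWS is JSON, a list of rows, each a list of 4 numbers: the shift along the tool's x, y, z in cm, then the turn about the tool's z in rad. In form: [[x, y, z, spin], ...]. A call has 1 to 20 rows; each row is the pose to reach, as a shift and turn from the pose commanded when the call began, along the tool's axes at that moment; what a row does not reach only later rows make up. A row lasts 1/12 s, in which the tool goes at most 41.7 mm and 7.16 degrees, less where a joint would pass 70% of its speed; a pose out of reach is approached as far as the arm can. A call with a gripper value outside its range is refused whole. OPENING is the closure, from -1 (fully open) to 1 (shut), set as the call begins (- or left out, the last holds). The fingers move at their own pace and stop on an object; FORCE is the grip in N (left out, the last holds). Time passes only in rows, so rows that repeat a pose let the fingers close. It gives the time, the measured TCP pose, the force, the opening and the grip force at its end, in the units of the state.
- bot.get_obs(): the state, without advancing time (a new reading comes with each control period).
- bot.read_camera(name): name is "scene" or "top"; returns a dict with "pixels" (420x560x3 uint8, red, green, blue), "depth" (420x560 float32, m along the optical axis (not along the pixel's ray), 0 where there is no reading), "fovy" (degrees; the focal length in pixels is half the picture's height over the tangent of half this angle, whatever the lens; pixels are square), "cx", "cy" (the principal point, pixels), "distortion" ([k1, k2, p1, p2, k3] as OpenCV has them; the pictures are not rectified), "pose" (4x4, takes a point from camera to world coordinates). Camera axes: x right, y down, z forward; pixel columns grow to the right and rows downward; lengths in m; the calibration is good to about 2 mm. A picture is of the moment at which its call begins.
- bot.hand_in(): hands the job in; it is judged then, once.
The state is a dict: "t": time; "q": joint angles; "joint_vel": joint speeds; "joint_torque": joint torques, N m; "eef_pos": TCP position; "tool_rot": TCP orientation; "contact_force": force on the tool from outside, world axes, zero at the start; "torque": the same for the moment, N m; "gripper_width": opening from 0.0 (shut) to 1.0 (fully open); "grasp_force": force on a finger pad.
Only numpy, scipy, OpenCV 4.12 (cv2) and the standard library are available. Lean on these libraries where they do the work, as an engineer would, in place of code of your own. Each camera call takes 0.05 s, during which the arm holds its last target. There are 200 camera calls.

## Task

Pick up the hand magnifier by its handle, carry it over the row of two blue slide boxes and hold it above the slide on the light box, so that I can spot dust off the picture with both hands free: lens level, centred on the slide, and about 3 cm clear of it. Do not touch the slide, the light box or the slide boxes, leave the other things where they are, and finish while holding the magnifier still there: do not put it down or let go.

Things in the scene. Friction and masses are not known exactly. Their poses are not given: they have to be found in the camera images.
- magnifier: Hand magnifier lying flat: lens in a steel ring of 62 mm diameter, wooden handle. Origin: on the lens axis, in the underside plane (the ring begins 1 mm above it and is 14 mm thick). x points from handle to lens, z up. The handle runs along -x, 44 to 148 mm from the lens axis, 18 mm wide, 16 mm high, rounded. About 110 g, mostly in the ring. The slide boxes stand between it and the light box.
- magnifier_lens (a point): Centre of the magnifier's lens, 8 mm above the origin of the magnifier.
- magnifier_grip (a point): Good place to hold the magnifier: middle of the handle's section, 85 mm behind the lens axis and 8 mm above the underside. Turns with the magnifier.
- lightbox: Flat light box for viewing slides, grey case with a white opal top, 190 (x) x 150 (y) x 24 mm high, does not move. Origin: centre of its underside on the table; z up.
- slide: The slide: a black square mount 50 x 50 x 3 mm round an amber 36 x 24 mm picture, lying loose on top of the light box. Origin: centre of its underside; z up.
- slide_top (a point): Centre of the picture on the upper face of the slide, 3 mm above the origin of the slide.
- box_near: Closed blue slide box, 185 long (x) x 62 wide (y) x 62 mm high, loose, the one of the two nearer the robot; origin: centre of its underside. The two boxes stand end to end in a row that points away from the robot, between the magnifier and the light box.
- box_far: The other blue slide box, of the same size, farther from the robot; origin: centre of its underside.
- film_tank: Steel film tank, 93 mm in diameter and 116 mm high, with a white plastic funnel of 100 mm in its mouth: together 136 mm high; stands at the outer left or right of the work. Origin: centre of its underside.
- beaker: Squat clear glass beaker, 78 mm in diameter, 76 mm high; stands at the outer side oppopoint the film tank. Origin: centre of its underside.
- lens_hood: Brass lens hood, a flared ring of 66 mm in diameter at the top, 34 mm high; stands beyond the far slide box. Origin: centre of its underside.
Mind the look-alikes: they are no part of the job. Of the things shaped like the lightbox, the grey one is meant.

How it is judged:
On the way:
1. the magnifier, held in the fingers, passes above the row of slide boxes (contact force between the fingers and magnifier above 1 N and ((y of magnifier_lens in the frame of box_near between -0.04 and 0.04 m and x of magnifier_lens in the frame of box_near between -0.125 and 0.125 m and z of magnifier_lens in the frame of box_near above 0.062 m) or (y of magnifier_grip in the frame of box_near between -0.04 and 0.04 m and x of magnifier_grip in the frame of box_near between -0.125 and 0.125 m and z of magnifier_grip in the frame of box_near above 0.062 m) or (y of magnifier_lens in the frame of box_far between -0.04 and 0.04 m and x of magnifier_lens in the frame of box_far between -0.125 and 0.125 m and z of magnifier_lens in the frame of box_far above 0.062 m) or (y of magnifier_grip in the frame of box_far between -0.04 and 0.04 m and x of magnifier_grip in the frame of box_far between -0.125 and 0.125 m and z of magnifier_grip in the frame of box_far above 0.062 m))), for 0.02 s.
At the end, for the whole second after the job is handed in: Magnifier held still by its handle (fingers over 35 mm behind the lens axis), touching nothing else: lens within 8 mm over the slide's centre, underside 18 to 42 mm above the slide, level within 8 degrees. Slide and slide boxes not shifted (4 mm), nor film tank, beaker, lens hood (10 mm) (horizontal distance between magnifier_lens and slide_top below 0.008 m and z of magnifier in the frame of slide_top between 0.018 and 0.042 m and angle between magnifier's own z axis and vertical below 0.14 rad and linear speed of magnifier below 0.02 m/s and angular speed of magnifier below 0.2 rad/s and contact force between the fingers and magnifier above 1 N and x of the grasp point in the frame of magnifier below -0.035 m and contact force between magnifier and slide below 0.1 N and contact force between magnifier and lightbox below 0.1 N and contact force between magnifier and box_near below 0.1 N and contact force between magnifier and box_far below 0.1 N and distance of each of slide, box_near, box_far from where it was at the start of the episode below 0.004 m and distance of each of film_tank, beaker, lens_hood from where it was at the start of the episode below 0.01 m); the arm keeps its last pose, push and grip.
It fails at once if the robot or the magnifier touches the slide or the light box (contact force between any of the arm, the fingers, magnifier and slide above 0.3 N or contact force between any of the arm, the fingers, magnifier and lightbox above 0.3 N).
It fails at once if the robot or the magnifier touches a slide box, or one is shifted (contact force between any of the arm, the fingers, magnifier and box_near above 0.3 N or contact force between any of the arm, the fingers, magnifier and box_far above 0.3 N or distance of any of box_near, box_far from where it was at the start of the episode above 0.005 m).
It fails at once if the film tank, the beaker or the lens hood is shifted by more than 10 mm (distance of any of film_tank, beaker, lens_hood from where it was at the start of the episode above 0.01 m).
It also fails if it takes over 45 s, if anything falls off the work surface, if the arm or the gripper's body presses on something with over 40 N, if the wrist force passes 120 N, or if a joint passes its speed limit or range.

## Working session

There is one attempt and no reset: what is moved stays moved. The work goes in short steps, Python scripts to look and compute and a shell command to move; the robot and the scene stay as the last step left them, time stands still between calls to the robot, and variables do not carry over. Pictures are saved under pics/ and viewed, at most 10 in all, crops included, and the job is handed in when it is done.

```bash
mkdir -p pics
python3 - <<'E'
from station import bot
import cv2,numpy as np
o=bot.get_obs();print({k:np.round(v,3) for k,v in o.items()})
for n in("scene","top"):
    c=bot.read_camera(n);cv2.imwrite(f"pics/{n}0.png",c["pixels"][...,::-1]);np.savez(f"{n}0.npz",**c)
    print(n,c["fovy"],c["cx"],c["cy"],c["distortion"],np.round(c["pose"],3).tolist())
E
```

```text
{'t': np.float64(0.0), 'q': array([ 1.19 ,  0.478,  0.022,  1.556, -0.012,  1.109, -0.083]), 'joint_vel': array([ 0.002, -0.001,  0.   ,  0.001, -0.   ,  0.001, -0.   ]), 'joint_torque': array([ 1.0000e-03, -5.9645e+01,  1.6080e+00, -2.8120e+01,  1.2000e-02,
        9.0000e-03, -0.0000e+00]), 'eef_pos': array([ 0.182, -0.649,  0.23 ]), 'tool_rot': array([-0.001,  0.991,  0.136, -0.   ]), 'contact_force': array([ 0.06 , -0.166,  0.055]), 'torque': array([0.031, 0.028, 0.016]), 'grasp_force': np.float64(0.0), 'gripper_width': np.float64(1.0)}
scene 45.19401335531682 278.8264227009775 211.71376046358012 [-0.04272731  0.          0.          0.          0.        ] [[-0.643, 0.485, -0.592, 1.471], [0.765, 0.385, -0.516, 0.798], [-0.022, -0.785, -0.619, 1.016], [0.0, 0.0, 0.0, 1.0]]
top 54.158761148664944 277.60335138988177 211.05761821488014 [-0.00296158  0.          0.          0.          0.        ] [[-0.021, -0.99, 0.139, 0.374], [-1.0, 0.018, -0.024, 0.027], [0.021, -0.139, -0.99, 1.091], [0.0, 0.0, 0.0, 1.0]]
```

View pics/scene0.png

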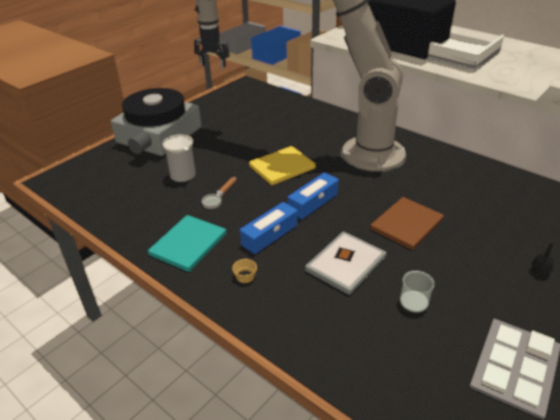

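View pics/top0.png

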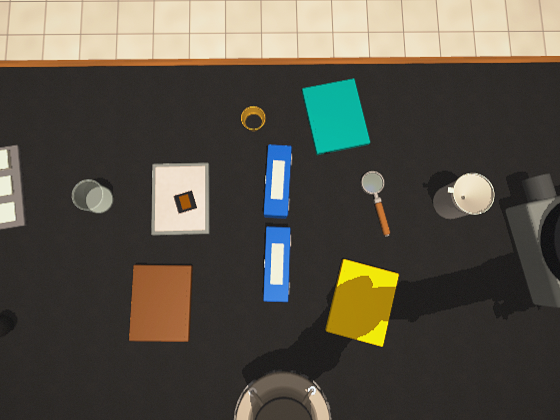

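The scene view shows the magnifier (lens ~(212,200), handle tip ~(235,180)), the blue boxes at (270,227) and (314,195), and the slide at (345,254). In the top view the lens is at (373,183) with the handle to (387,235), the boxes are at x≈278, and the slide is at (185,202) on the white-topped box. The film tank is at (465,195).

```bash
cat > h.py <<'E'
import cv2,numpy as np
def ld(n): return dict(np.load(n))
def ray(c,p):
    f=210/np.tan(np.radians(float(c["fovy"]))/2);K=np.array([[f,0,c["cx"]],[0,f,c["cy"]],[0,0,1.]])
    u=cv2.undistortPoints(np.float64(p).reshape(-1,1,2),K,np.float64(c["distortion"]))[:,0]
    d=np.c_[u,np.ones(len(u))]@c["pose"][:3,:3].T
    return c["pose"][:3,3],d
def plane(c,p,z):
    o,d=ray(c,p);return o+d*((z-o[2])/d[:,2])[:,None]
def tri(a,p,b,q):
    o1,d1=ray(a,p);o2,d2=ray(b,q);A=np.c_[d1[0],-d2[0]];s=np.linalg.lstsq(A,o2-o1,rcond=None)[0]
    x,y=o1+s[0]*d1[0],o2+s[1]*d2[0];return (x+y)/2,np.linalg.norm(x-y)
def blob(m,roi):
    x0,y0,x1,y1=roi;k=np.zeros(m.shape,np.uint8);k[y0:y1,x0:x1]=m[y0:y1,x0:x1]
    n,l,s,c=cv2.connectedComponentsWithStats(k);i=1+np.argmax(s[1:,4])
    cn=max(cv2.findContours((l==i).astype(np.uint8),0,cv2.CHAIN_APPROX_NONE)[0],key=len)
    return c[i],s[i,4],cv2.minAreaRect(cn),cn[:,0].astype(float)
def mask(c,name):
    h,s,v=cv2.split(cv2.cvtColor(c["pixels"],cv2.COLOR_RGB2HSV))
    return {"wood":((h<18)&(s>90)&(v>60)),"blue":(h>100)&(h<125)&(s>120)&(v>60),"white":(v>150)&(s<70),"lens":(v>75)&(s<80)}[name].astype(np.uint8)
E
python3 - <<'E'
from h import *
T,S=ld("top0.npz"),ld("scene0.npz")
R={"wood":((360,185,400,245),(212,172,242,198)),"lens":((355,165,390,203),(198,190,226,212)),"white":((148,158,214,240),(300,230,390,294))}
B={}
for n,(a,b) in R.items():
    B[n]=blob(mask(T,n),a),blob(mask(S,n),b)
    for x in B[n]: print(n,x[0],x[1],x[2])
for n in("wood","lens"):
    t,s=B[n];print(n,"rect-centre tri",tri(T,t[2][0],S,s[2][0]),"plane",plane(T,[t[2][0]],.01),plane(S,[s[2][0]],.01))
t,s=B["white"];print("lightbox",tri(T,t[2][0],S,s[2][0]),plane(T,cv2.boxPoints(t[2]),.024))
# slide: non-white inside light box hull
q=[]
for c,(b) in((T,t),(S,s)):
    g=np.zeros((420,560),np.uint8);cv2.fillPoly(g,[cv2.convexHull(np.int32(b[3]))],1);g=cv2.erode(g,np.ones((5,5)))
    m=(g&(c["pixels"].max(2)<150)|g&(np.ptp(c["pixels"].astype(int),axis=2)>80)).astype(np.uint8);x=blob(m,(0,0,560,420));q.append(x);print("slide",x[:3])
    P=plane(c,cv2.boxPoints(x[2]),.027);print(P.mean(0),np.linalg.norm(np.diff(P,axis=0),axis=1),P[:,:2].tolist())
print("slide tri",tri(T,q[0][2][0],S,q[1][2][0]))
for r in((255,135,300,222),(255,222,300,310)):
    b=blob(mask(T,"blue"),r);print("box",b[2],plane(T,cv2.boxPoints(b[2]),.062).round(3).tolist())
# depth check
def dp(c,u,v):
    o,d=ray(c,[[u,v]]);return o+d[0]*c["depth"][int(v),int(u)]
for p in((373,183),(382,215),(185,202),(278,180),(278,265)): print(p,dp(T,*p).round(3))
H=blob(mask(T,"wood"),R["wood"][0]);vx,vy,x,y=cv2.fitLine(H[3].astype(np.float32),cv2.DIST_L2,0,.01,.01).ravel()
P=plane(T,[[x,y],[x+30*vx,y+30*vy]],.008);d=P[1]-P[0];print("handle yaw",np.degrees(np.arctan2(d[1],d[0])))
E
```

```text
wood [382.28514056 218.22891566] 249 ((382.35308837890625, 218.26112365722656), (33.12596130371094, 7.549637317657471), 74.35775756835938)
wood [227.61111111 184.40277778] 144 ((227.75001525878906, 184.25), (7.071067810058594, 19.091880798339844), 45.0)
lens [372.86973948 183.99599198] 499 ((372.5, 186.5), (31.0, 23.0), 90.0)
lens [212.13513514 199.72972973] 296 ((212.86207580566406, 200.15516662597656), (15.784103393554688, 23.397611618041992), 68.19859313964844)
white [179.20644425 198.142572  ] 3507 ((180.0, 198.5), (69.0, 56.0), 90.0)
white [346.05026583 260.40840986] 2069 ((345.8385314941406, 258.84747314453125), (46.56923294067383, 61.06909942626953), 43.36342239379883)
wood rect-centre tri (array([ 0.50100656, -0.27765233,  0.01077104]), np.float64(0.0008759120409558924)) plane [[ 0.50135875 -0.27824488  0.01      ]] [[ 0.50013652 -0.27800387  0.01      ]]
lens rect-centre tri (array([ 0.5900857 , -0.25920827,  0.00236936]), np.float64(0.0017683632370530532)) plane [[ 0.58802623 -0.25645666  0.01      ]] [[ 0.59696755 -0.25220874  0.01      ]]
lightbox (array([0.563058  , 0.25
[... 996 characters left out ...]
86798414727]]
slide tri (array([0.55364245, 0.24401421, 0.02322867]), np.float64(4.552582169212809e-05))
box ((277.3404541015625, 180.97357177734375), (24.561838150024414, 73.49237060546875), 3.6913859844207764) [[0.505, 0.04, 0.062], [0.696, 0.025, 0.062], [0.691, -0.039, 0.062], [0.499, -0.022, 0.062]]
box ((276.7201232910156, 263.7777099609375), (25.327428817749023, 75.36736297607422), 2.2025980949401855) [[0.297, 0.044, 0.062], [0.482, 0.033, 0.062], [0.478, -0.03, 0.062], [0.293, -0.018, 0.062]]
(373, 183) [ 0.598 -0.259  0.009]
(382, 215) [ 0.509 -0.276  0.016]
(185, 202) [0.552 0.243 0.026]
(278, 180) [ 0.599 -0.001  0.062]
(278, 265) [0.383 0.004 0.06 ]
handle yaw -167.81521812071756
```

```bash
cat > go.py <<'E'
import sys,numpy as np
from station import bot
from scipy.spatial.transform import Rotation as Ro
o=bot.get_obs();R=Ro.from_quat(np.roll(o["tool_rot"],-1)).as_matrix()
yaw=np.degrees(np.arctan2(R[1,0],R[0,0]))
print("t",o["t"].round(2),"pos",o["eef_pos"].round(4),"yaw",yaw.round(2),"q",o["q"].round(2),"w",o["gripper_width"].round(3),"F",o["contact_force"].round(1),o["grasp_force"].round(1),"tilt z",R[:,2].round(3))
if len(sys.argv)>4:
    x,y,z,w=map(float,sys.argv[1:5])
    print("shift cm",(R.T@(np.array([x,y,z])-o["eef_pos"])*100).round(2),"spin",-np.radians(w-yaw).round(3))
E
python3 go.py 0.515 -0.276 0.10 12.2
```

```text
Traceback (most recent call last):
  File "go.py", line 6, in <module>
    print("t",o["t"].round(2),"pos",o["eef_pos"].round(4),"yaw",yaw.round(2),"q",o["q"].round(2),"w",o["gripper_width"].round(3),"F",o["contact_force"].round(1),o["grasp_force"].round(1),"tilt z",R[:,2].round(3))
              ^^^^^^^^^^^^
AttributeError: 'float' object has no attribute 'round'
```

```bash
sed -i 's/o\["t"\].round(2)/round(float(o["t"]),2)/;s/o\["gripper_width"\].round(3)/round(float(o["gripper_width"]),3)/;s/o\["grasp_force"\].round(1)/round(float(o["grasp_force"]),1)/' go.py
python3 go.py 0.515 -0.276 0.10 12.2
```

```text
t 0.1 pos [ 0.1817 -0.6495  0.2304] yaw 15.63 q [ 1.19  0.48  0.02  1.56 -0.01  1.11 -0.08] w 1.001 F [ 0.4 -0.2  0.1] 0.0 tilt z [-0.001  0.002 -1.   ]
shift cm [ 42.16 -26.97  13.08] spin 0.06
```

```bash
python3 -m jog '[[3,-2,0,0.01],[6,-4,0,0.02],[9,-6,0,0.03],[12,-7.8,0,0.04],[15,-9.7,0,0.05],[18,-11.6,0,0.06],[21,-13.5,0,0.06],[24,-15.4,0,0.06],[27,-17.3,0,0.06],[30,-19.2,2,0.06],[33,-21.1,4,0.06],[36,-23,6,0.06],[39,-25,8,0.06],[41,-26.2,10,0.06],[42.2,-27,12,0.06],[42.2,-27,13,0.06],[42.2,-27,13,0.06]]' -1 80; python3 go.py 0.515 -0.276 0.10 12.2
python3 - <<'E'
from station import bot
from h import *
c=bot.read_camera("top");np.savez("top1.npz",**c);cv2.imwrite("pics/top1.png",cv2.resize(c["pixels"][130:290,320:520,::-1],None,fx=3,fy=3,interpolation=2))
d=bot.read_camera("scene");np.savez("scene1.npz",**d);cv2.imwrite("pics/scene1.png",cv2.resize(d["pixels"][100:240,150:330,::-1],None,fx=4,fy=4))
E
```

```text
t: 1.52
eef_pos: [0.5139, -0.275, 0.0985]
tool_rot: [-0.001, 0.994, 0.107, -0.002]
contact_force: [-0.7, 0.7, 0.0]
gripper_width: 0.999
grasp_force: 0.0
t 1.52 pos [ 0.5139 -0.275   0.0985] yaw 12.31 q [ 0.49  0.49 -0.14  1.88  0.09  0.78 -1.05] w 0.999 F [-0.7  0.7  0. ] 0.0 tilt z [-0.005  0.002 -1.   ]
shift cm [ 0.08  0.13 -0.15] spin 0.002
```

View pics/scene1.png

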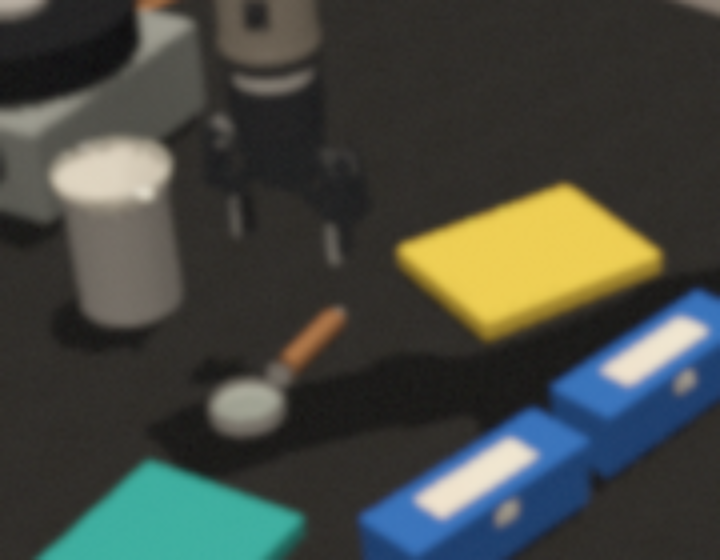

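Crop of the scene view: open fingers at about (235,215) and (333,245) straddle the handle, which is at (310,335), below them. The film tank and boxes are clear. Descending.

```bash
python3 -m jog '[[0,0,2,0],[0.1,0.1,4,0],[0.1,0.1,6,0],[0.1,0.1,8,0],[0.1,0.1,9,0],[0.1,0.1,9.5,0],[0.1,0.1,9.5,0],[0.1,0.1,9.5,0],[0.1,0.1,9.5,0]]'; python3 go.py 0.515 -0.276 0.003 12.2
```

```text
t: 2.37
eef_pos: [0.5176, -0.2778, 0.0077]
tool_rot: [0.001, 0.994, 0.106, 0.001]
contact_force: [-0.5, 0.7, 0.5]
gripper_width: 1.0
grasp_force: 0.0
t 2.37 pos [ 0.5176 -0.2778  0.0077] yaw 12.16 q [ 0.48  0.63 -0.12  1.91  0.12  0.6  -1.08] w 1.0 F [-0.5  0.7  0.5] 0.0 tilt z [ 0.002 -0.001 -1.   ]
shift cm [-0.21 -0.23  0.47] spin -0.001
```

```bash
python3 -m jog '[[0,-0.1,0.2,0],[0,-0.2,0.4,0],[0,-0.2,0.4,0],[0,-0.2,0.4,0]]'; python3 go.py 0.515 -0.276 0.003 12.2;  python3 -m jog '[[0,0,0,0],[0,0,0,0],[0,0,0,0],[0,0,0,0],[0,0,0,0],[0,0,0,0],[0,0,0,0],[0,0,0,0],[0,0,0,0],[0,0,0,0],[0,0,0,0],[0,0,0,0]]' 1 80
```

```text
t: 2.7
eef_pos: [0.5163, -0.2749, 0.0024]
tool_rot: [-0.0, 0.994, 0.106, -0.0]
contact_force: [-0.2, 0.1, -0.7]
gripper_width: 0.997
grasp_force: 0.0
t 2.7 pos [ 0.5163 -0.2749  0.0024] yaw 12.21 q [ 0.47  0.64 -0.12  1.92  0.12  0.6  -1.08] w 0.997 F [-0.2  0.1 -0.7] 0.0 tilt z [-0.  0. -1.]
shift cm [-0.15  0.08 -0.06] spin 0.0
t: 3.7
eef_pos: [0.5164, -0.2752, 0.0026]
tool_rot: [0.0, 0.994, 0.106, 0.0]
contact_force: [-1.7, 1.1, 6.0]
gripper_width: 0.186
grasp_force: 79.4
```

```bash
python3 -m jog '[[0,0,-1,0],[0,0,-2,0],[0,0,-4,0],[0,0,-6,0],[0,0,-8,0],[0,0,-10,0],[0,0,-12,0],[0,0,-14,0],[0,0,-15,0],[0,0,-16,0],[0,0,-16,0],[0,0,-16,0],[0,0,-16,0],[0,0,-16,0]]'
python3 - <<'E'
from station import bot
from h import *
c=bot.read_camera("top");np.savez("top2.npz",**c)
d=bot.read_camera("scene");np.savez("scene2.npz",**d)
a=cv2.resize(c["pixels"][120:260,300:440,::-1],(400,400));b=cv2.resize(d["pixels"][80:220,150:290,::-1],(400,400));cv2.imwrite("pics/lift.png",np.hstack([a,b]))
E
python3 go.py
```

```text
t: 4.87
eef_pos: [0.5155, -0.2748, 0.161]
tool_rot: [-0.001, 0.994, 0.106, -0.001]
contact_force: [0.3, 0.2, -1.2]
gripper_width: 0.178
grasp_force: 78.7
t 4.97 pos [ 0.5158 -0.2749  0.1613] yaw 12.2 q [ 0.5   0.41 -0.14  1.84  0.07  0.9  -1.04] w 0.187 F [ 1.2 -0.5 -0.1] 78.7 tilt z [-0.002  0.001 -1.   ]
```

View pics/lift.png

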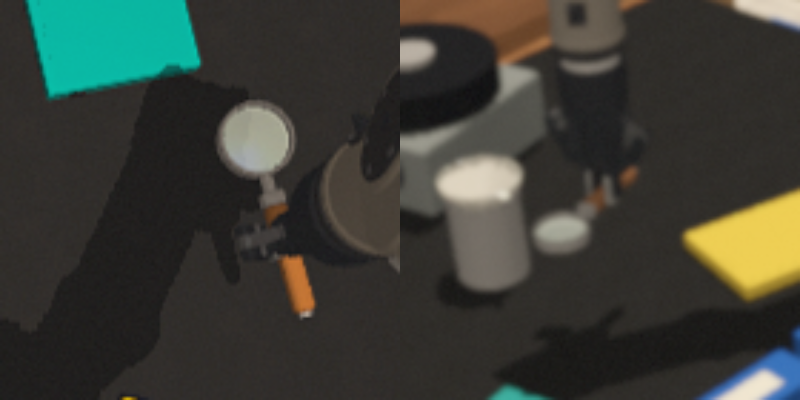

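The magnifier is lifted, gripped mid-handle. The top crop shows the lens ring at full-frame px ≈(390,169) and the scene crop at ≈(207,161). Next I measure the lens position and level.

```bash
cat >> h.py <<'E'
def lens(c,roi,thr=70):
    v=cv2.GaussianBlur(c["pixels"],(3,3),0).max(2);m=(v>thr).astype(np.uint8)
    m=cv2.morphologyEx(m,cv2.MORPH_OPEN,cv2.getStructuringElement(2,(9,9)) if roi[2]-roi[0]>30 else np.ones((5,5)))
    b=blob(m,roi);return cv2.fitEllipse(np.float32(b[3]))
E
python3 - <<'E'
from h import *
T,S=ld("top2.npz"),ld("scene2.npz")
for thr in (60,75,90):
    t=lens(T,(370,150,410,186),thr);s=lens(S,(190,148,222,175),thr)
    p,e=tri(T,t[0],S,s[0]);print(thr,np.round(t[0]+t[1],1),np.round(s[0]+s[1],1),p.round(4),e.round(4),plane(T,[t[0]],.168).round(4))
# handle end in top: wood blobs
b=blob(mask(T,"wood"),(395,200,420,235));s=blob(mask(S,"wood"),(224,135,245,150));print(b[:3],s[:3],tri(T,b[0],S,s[0]))
o,d=ray(T,[b[0]]);print("depth pt",o+d[0]*T["depth"][int(b[0][1]),int(b[0][0])])
def dp(c,u,v):
    o,d=ray(c,[[u,v]]);return (o+d[0]*c["depth"][v,u]).round(4)
for v in range(158,181,4): print([dp(T,u,v).tolist() for u in (384,390,396)])
E
```

```text
60 [389.6 168.5  27.2  27.5] [203.2 158.7  25.3  34.4] [ 0.6014 -0.2608  0.1699] 0.01 [[ 0.5986 -0.2571  0.168 ]]
75 [389.4 168.4  26.   26.2] [206.4 160.7  14.4  21.2] [ 0.5993 -0.2572  0.165 ] 0.001 [[ 0.5989 -0.2567  0.168 ]]
90 [389.5 168.3  24.7  25.4] [206.3 160.6  13.2  18.9] [ 0.5993 -0.2574  0.1652] 0.0011 [[ 0.599 -0.257  0.168]]
(array([403.51351351, 218.79459459]), np.int32(185), ((403.4083251953125, 218.52752685546875), (21.359527587890625, 8.907784461975098), 73.3007583618164)) (array([229.52631579, 141.34210526]), np.int32(38), ((229.5, 141.5), (7.0, 5.0), 90.0)) (array([ 0.47800032, -0.27740131,  0.17256791]), np.float64(0.007198067703767579))
depth pt [ 0.47985401 -0.2797444   0.17497322]
[[0.6245, -0.2463, 0.1656], [0.6239, -0.26, 0.1667], [0.6223, -0.2723, 0.1721]]
[[0.6146, -0.2454, 0.1666], [0.6138, -0.2588, 0.1689], [0.6145, -0.2739, 0.1654]]
[[0.6049, -0.2447, 0.1672], [0.6039, -0.2576, 0.1706], [0.6036, -0.2716, 0.1706]]
[[0.5956, -0.2443, 0.1665], [0.5943, -0.2569, 0.1712], [0.5948, -0.2719, 0.168]]
[[0.5859, -0.2436, 0.1672], [0.5851, -0.2567, 0.1698], [0.5853, -0.2713, 0.168]]
[[0.5768, -0.2434, 0.1659], [0.5766, -0.2575, 0.1657], [0.5765, -0.2716, 0.1652]]
```

```bash
python3 -m jog '[[0.1,-0.5,0,0],[0.2,-1.3,0,0],[0.3,-2.5,0,0],[0.5,-4,0,0],[0.7,-5.5,0,0],[0.9,-7,0,0],[1.1,-8.5,0,0],[1.2,-10,0,0],[1.4,-11.5,0,0],[1.6,-13,0,0],[1.8,-14.5,0,0],[2,-16,0,0],[2.1,-17.5,0,0],[2.3,-19,0,0],[2.5,-20.5,0,0],[2.7,-22,0,0],[2.9,-23.5,0,0],[3,-24.5,0,0],[3,-25,0,0],[3,-25,0,0]]'; python3 go.py 0.470 0.2255 0.161 12.2
```

```text
t: 6.63
eef_pos: [0.4924, -0.0229, 0.1624]
tool_rot: [-0.0, 0.994, 0.107, -0.0]
contact_force: [-0.2, 0.2, -0.5]
gripper_width: 0.185
grasp_force: 78.7
t 6.63 pos [ 0.4924 -0.0229  0.1624] yaw 12.34 q [ 0.14  0.28 -0.26  2.04  0.09  0.84 -1.53] w 0.185 F [-0.2  0.2 -0.5] 78.7 tilt z [-0.  0. -1.]
shift cm [  3.12 -24.74   0.14] spin 0.002
```

```bash
python3 -m jog '[[0.1,-0.5,0,0],[0.2,-1.3,0,0],[0.3,-2.5,0,0],[0.5,-4,0,0],[0.7,-5.5,0,0],[0.9,-7,0,0],[1.1,-8.5,0,0],[1.2,-10,0,0],[1.4,-11.5,0,0],[1.6,-13,0,0],[1.8,-14.5,0,0],[2,-16,0,0],[2.1,-17.5,0,0],[2.3,-19,0,0],[2.5,-20.5,0,0],[2.7,-22,0,0],[2.9,-23.5,0,0],[3,-24.3,0,0],[3.1,-24.7,0,0],[3.1,-24.7,0,0]]'; python3 -m jog '[[0,0,1,0],[0,0,2,0],[0,0,3,0],[0,0,4,0],[0,0,5,0],[0,0,5.5,0],[0,0,6,0],[0,0,6,0],[0,0,6,0],[0,0,6,0],[0,0,6,0]]'; python3 go.py 0.470 0.2255 0.059 12.2
python3 - <<'E'
from station import bot
from h import *
c=bot.read_camera("top");np.savez("top3.npz",**c)
d=bot.read_camera("scene");np.savez("scene3.npz",**d)
a=cv2.resize(c["pixels"][130:270,120:260,::-1],(400,400));b=cv2.resize(d["pixels"][170:310,280:420,::-1],(400,400));cv2.imwrite("pics/over.png",np.hstack([a,b]))
E
```

```text
t: 8.3
eef_pos: [0.4709, 0.2241, 0.1622]
tool_rot: [-0.0, 0.994, 0.107, -0.0]
contact_force: [0.7, -0.1, -1.7]
gripper_width: 0.188
grasp_force: 78.7
t: 9.22
eef_pos: [0.4713, 0.2237, 0.1028]
tool_rot: [-0.0, 0.994, 0.106, 0.0]
contact_force: [-0.1, 0.3, -0.9]
gripper_width: 0.183
grasp_force: 78.7
t 9.22 pos [0.4713 0.2237 0.1028] yaw 12.19 q [-0.28  0.42 -0.34  2.01  0.2   0.74 -2.11] w 0.183 F [-0.1  0.3 -0.9] 78.7 tilt z [ 0.001  0.    -1.   ]
shift cm [-0.1  -0.2   4.38] spin -0.0
```

View pics/over.png

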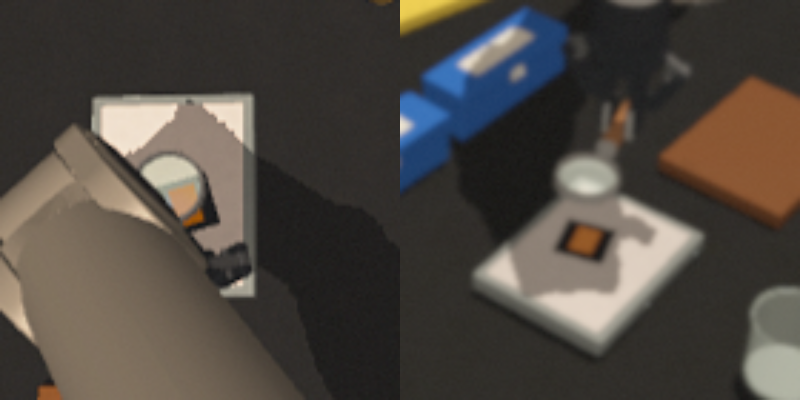

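The top crop shows the lens at ~(172,188), partly hidden by the wrist, with the slide below and still in place. In the scene crop the lens is above the light box and level. Lowering the rest.

```bash
python3 -m jog '[[0,-0.1,0.7,0],[-0.1,-0.2,1.4,0],[-0.1,-0.2,2.1,0],[-0.1,-0.2,2.8,0],[-0.1,-0.2,3.4,0],[-0.1,-0.2,3.9,0],[-0.1,-0.2,4.2,0],[-0.1,-0.2,4.3,0],[-0.1,-0.2,4.3,0],[-0.1,-0.2,4.3,0],[-0.1,-0.2,4.3,0],[-0.1,-0.2,4.3,0]]'; python3 go.py 0.470 0.2255 0.059 12.2
python3 - <<'E'
from station import bot
from h import *
c=bot.read_camera("top");np.savez("top4.npz",**c)
d=bot.read_camera("scene");np.savez("scene4.npz",**d)
a=cv2.resize(c["pixels"][160:240,150:230,::-1],(400,400));b=cv2.resize(d["pixels"][220:300,300:380,::-1],(400,400));cv2.imwrite("pics/fin.png",np.hstack([a,b]))
E
```

```text
t: 10.32
eef_pos: [0.4698, 0.2254, 0.0596]
tool_rot: [-0.0, 0.994, 0.106, 0.0]
contact_force: [0.5, 0.7, -0.9]
gripper_width: 0.188
grasp_force: 78.7
t 10.32 pos [0.4698 0.2254 0.0596] yaw 12.19 q [-0.31  0.48 -0.32  2.04  0.24  0.65 -2.15] w 0.188 F [ 0.5  0.7 -0.9] 78.7 tilt z [ 0.001  0.    -1.   ]
shift cm [ 0.02 -0.01  0.06] spin -0.0
```

View pics/fin.png

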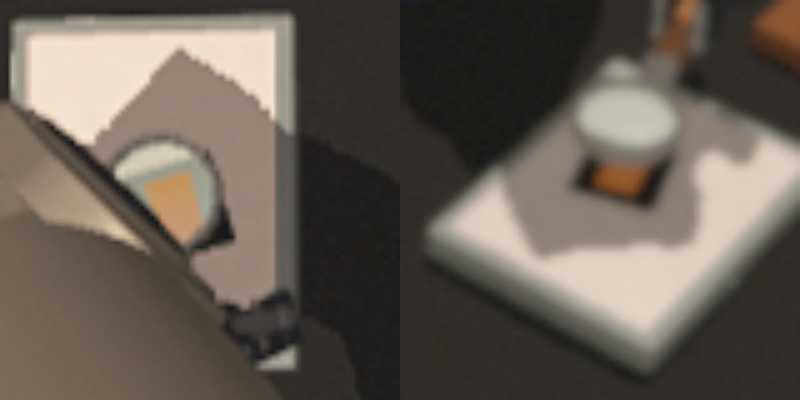

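The top crop shows the ring with its top edge at v≈136, right edge at u≈222, and the amber picture through it. In the scene crop the ring top is at ≈(628,120), hanging clear above the slide. Next I check the centring with rays.

Run:
```python
from h import *
T,S=ld("top4.npz"),ld("scene4.npz")
t=[163/5+150-.4,195/5+160-.4];s=[228/5+300-.4,120/5+220-.4]
print(plane(T,[t],.068),plane(S,[s],.072),tri(T,t,S,s))
```

```text
[[0.55380995 0.24146413 0.068     ]] [[0.56162601 0.24937447 0.072     ]] (array([0.55398963, 0.24341552, 0.06329834]), np.float64(0.002318155768591984))
```

```bash
python3 -m jog '[[0,0,0,0],[0,0,0,0],[0,0,0,0],[0,0,0,0]]' && python3 -c "
from station import bot
print(bot.hand_in())"
```

```text
t: 10.75
eef_pos: [0.4696, 0.2252, 0.0593]
tool_rot: [0.0, 0.994, 0.106, 0.0]
contact_force: [0.5, -0.4, -1.3]
gripper_width: 0.189
grasp_force: 78.7
the job is handed in; nothing more can be done
None
```

I carried the magnifier over the slide boxes and handed the job in at about 10.8 s. It is held by its handle above the slide, level and about 3 cm clear, with the lens centred to within about 2 mm by my camera measurements; no verdict came back.

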